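# Tap the drinks cart closed before it rolls

## Robot

A 7-joint arm with a two-finger parallel gripper is mounted at the origin on the work surface. World frame = base frame: x ahead of the robot, y to its left, z up, the work surface at z = 0. Lengths are in m, angles in rad, forces in N, time in s.
With the tool pointing down it reaches from about 0.425 to 0.95 m from the base axis. Payload 4.7 kg.
Tool frame: the origin (TCP) lies on the centre line of the jaws, within the pads' length; the fingertips stand robot.nose_length ahead of it and the grasp point (between the pads) lies 8 mm behind it (robot.nose_length is the distance from the TCP to the fingertips, in m); z points along the fingers, x is the direction in which the jaws open and shut, and the axes are right-handed (so a half turn about z gives the same grasp; the last joint's range is limited). The gripper opens to 85 mm and grips with 20 to 120 N. Pads are 22 mm wide; open, the fingers measure 114 mm over their backs; the gripper's body (76 mm by 85 mm) begins 54 mm behind the grasp point. The pads swing forward as they close: fully open they stand 13 mm farther back than shut.
Start: joints at [-1.301, 0.469, -0.049, 1.532, 0.024, 1.141, -0.082], TCP at [0.199, 0.645, 0.242] pointing down, gripper open.
Joint ranges: [-2.59, 2.59], [-0.33, 1.99], [-1.39, 1.29], [0.1, 2.45], [-1.04, 4.18], [0.21, 1.99], [-2.66, 2.66]. Speed limits (rad/s): [2.57, 2.57, 3.14, 3.14, 3.14, 3.14, 3.14].

## Interface

Orientations are given as [roll, pitch, yaw] about the fixed x, y, z axes, in that order (R = Rz(yaw) Ry(pitch) Rx(roll)).
In Python, from plant import robot gives the robot as it stands. Calls block until the motion is done:
- robot.goto(position, orientation): joint-space move of the TCP to a pose.
- robot.move_straight(position, vel=0.15, attitude=None, contact_N=None): straight line of the TCP; attitude=None keeps the orientation; vel is the mean speed in m/s. With contact_N (N) it stops when the force on the tool has changed by that much, and returns True; else False.
- robot.move_joints(angles): joint-space move.
- robot.grip(opening, strength=None): opening from 0.0 (shut) to 1.0 (fully open); strength is the grip in N (None keeps the last); returns when the fingers have stopped.
- robot.sleep(seconds).
- robot.inverse_kinematics(position, orientation): joint angles nearest the present ones, or None.
- robot.sense(): the state.
- robot.grab_frame(name): name is "scene" or "top"; returns a dict with "image" (400x640x3 uint8, red, green, blue), "range_z" (400x640 float32, m along the optical axis (not along the pixel's ray), 0 where there is no reading), "fx", "fy", "cx", "cy" (pixels), "R" (3x3) and "t" (3): a world point X has camera coordinates R X + t. Camera axes: x right, y down, z forward; pixel columns grow to the right and rows downward; lengths in m; the calibration is good to about 2 mm. A picture is of the moment at which its call begins.
A pose or a line that the arm cannot do raises robot.IKError and nothing moves.
- robot.close_job(): hands the job in, once; it reports no verdict.
The state is a dict: "t": time; "joint_pos": joint angles; "joint_velocities": joint speeds; "effort": joint torques, N m; "tcp_pos": TCP position; "tcp_rot": TCP orientation; "wrist_force": force on the tool from outside, world axes, zero at the start; "torque": the same for the moment, N m; "opening": opening from 0.0 (shut) to 1.0 (fully open).
Only numpy, scipy, OpenCV 4.12 (cv2) and the standard library are available. Lean on these libraries where they do the work, as an engineer would, in place of code of your own. Each camera call takes 0.05 s, during which the arm holds its last target. There are 200 camera calls.

## Task

Make the cart spill-proof before it is rolled away, using light taps of a fingertip in this order: first tap the gourd's raised stopper fully down, then tap the kettle's open flip-top lid fully shut, and last tap the raised vent button in the middle of the tub's screw cap fully in. Touch the kettle only once the stopper is down and the tub only once the kettle lid is shut; press gently, and do not grip, lift, tip or push along any of the three. Leave the cups and everything else on the cart where they stand.

Things in the scene. Friction and masses are not known exactly. Their poses are not given: they have to be found in the camera images.
- gourd: Loose aluminium drinking gourd (bottle) with a black silicone grip band round its middle, 0.35 to 0.65 kg, 74 mm across (77 at the band), narrowing to a 38 mm neck whose rim is 185 mm above its underside. Origin: centre of the underside, z up.
- stopper (a joint): How far the gourd's push-in stopper stands raised, in m: 0 = fully down on the neck, at most 0.012; it starts at 0.008 to 0.011. Slides straight up and down the gourd's axis against about 2 N of friction and stays where it is left. The figure is for the hard base; the soft pad on top is not counted in it. At 0 it meets a hard stop.
- stopper_top (a point): Centre of the flat top of the stopper: a black round head on the gourd's neck, 19 mm thick: a hard base 36 mm across with a springy silicone pad 33 mm across on top, which gives about 1 mm for every 1.2 N, 12 mm at most, and springs back. When pressed fully down and let go this point is 204 mm above the gourd's underside; a press of about 6 N is plenty. z points up.
- kettle: Loose brushed steel kettle, 0.65 to 1.15 kg, round body 144 mm across at the foot and 104 mm at the top, 150 mm tall. A 18 mm thick spout reaches 127 mm from the axis along its own -x, a black 16 mm thick handle 126 mm along +x; both stay below the body's top edge. Origin: centre of the underside, z up.
- lid (a joint): Opening angle of the kettle's flip-top lid in rad (of its hinge; the plate's springy give is not counted): 0 = shut, at most 0.9; it starts at 0.35 to 0.65 and stays where it is left (hinge friction about 0.08 N m, so 1 to 1.5 N of downward push on the point lid_top). The hinge is horizontal, along the kettle's y, on the handle side, 48 mm along the kettle's +x from its axis and 161 mm above its underside; the free edge rises on the spout side.
- lid_top (a point): Point on the top face of the lid, 62 mm from the hinge towards the free edge. The lid is a steel disc 92 mm across, 6 mm thick, with a 16 by 24 mm black thumb tab on its free edge. It is springy (gives about 1 mm for every 1 N pressed here, stiffer near the hinge) and springs back. Shut and let go, this point is 165 mm above the kettle's underside and 14 mm from its axis along its -x. z: the lid's normal; x: to the hinge.
- tub: Loose round white plastic tub, 0.35 to 0.65 kg, 104 mm across, closed with a ribbed grey screw cap 110 mm across whose flat top is 102 mm above the underside. Origin: centre of the underside, z up.
- vent (a joint): How far the vent button stands raised, in m: 0 = fully in (its head then still stands 17 mm above the cap), at most 0.012; it starts at 0.008 to 0.011. Slides straight up and down against about 2 N of friction and stays where it is left. The figure is for the hard base; the soft pad on top is not counted in it. At 0 it meets a hard stop.
- vent_top (a point): Centre of the flat top of the vent button: a white round knob in the middle of the tub's cap, 17 mm thick: a hard grey base 34 mm across with a springy white silicone pad 31 mm across on top, which gives about 1 mm for every 1.2 N, 12 mm at most, and springs back. When pressed fully in and let go this point is 119 mm above the tub's underside. z points up.
- cup_a: Loose white ceramic espresso cup, 60 mm across, 58 mm tall, left of the middle (+y). Origin: centre of its underside. To be left alone.
- cup_b: Loose white ceramic espresso cup like the other, right of the middle (-y). To be left alone.
- jug: Loose steel milk jug, 80 mm across, 100 mm tall, towards the far left. Origin: centre of its underside. To be left alone.
- sugar: Loose glass sugar jar with a metal cap, 72 mm across, 110 mm tall, towards the far right. Origin: centre of its underside. To be left alone.
- tamper: Loose steel coffee tamper standing on its 56 mm disc, 88 mm tall. Origin: centre of its underside. To be left alone.
- spoon: Loose steel teaspoon 130 mm long lying crosswise on the robot's side of the middle. Its origin is near its middle, on the underside. To be left alone.

How it is judged:
On the way, in this order (a step that is already met when the one before it is completed fails the run):
1. the gourd's stopper is tapped fully down (value of joint stopper below 0.0025 m), for 0.1 s.
2. then the kettle's flip-top lid is tapped shut (value of joint lid below 0.08 rad), for 0.1 s.
3. then the tub's vent button is tapped fully in (value of joint vent below 0.0025 m), for 0.1 s.
At the end, for the whole second after the job is handed in: Stopper and vent button each within 2.5 mm of fully down, kettle lid within 0.08 rad of shut; gourd, kettle and tub upright (within 0.1 rad), at rest and within 25 mm of where they stood; cups, jug, sugar jar, tamper and spoon within 25 mm of where they stood (value of joint each of stopper, vent below 0.0025 m and value of joint lid below 0.08 rad and distance of each of gourd, kettle, tub, cup_a, cup_b, jug, sugar, tamper, spoon from where it was at the start of the episode below 0.025 m and angle between each of gourd, kettle, tub's own z axis and vertical below 0.1 rad and linear speed of each of gourd, kettle, tub below 0.02 m/s); the robot touches nothing.
It fails at once if the kettle or the tub is touched before the gourd's stopper is down (value of joint stopper above 0.0025 m and (contact force between any of the arm, the fingers and kettle above 0.4 N or contact force between any of the arm, the fingers and tub above 0.4 N)).
It fails at once if the tub is touched before the kettle lid is shut (value of joint lid above 0.08 rad and contact force between any of the arm, the fingers and tub above 0.4 N).
It fails at once if the gourd, kettle or tub is pressed harder than 25 N (contact force between any of the arm, the fingers and gourd above 25 N or contact force between any of the arm, the fingers and kettle above 25 N or contact force between any of the arm, the fingers and tub above 25 N).
It fails at once if the gourd, kettle or tub is lifted more than 8 mm, tipped more than 0.2 rad or shifted more than 25 mm (height (world z) of any of gourd, kettle, tub above 0.008 m or angle between any of gourd, kettle, tub's own z axis and vertical above 0.2 rad or distance of any of gourd, kettle, tub from where it was at the start of the episode above 0.025 m).
It fails at once if a cup, the jug, sugar jar, tamper or spoon is shifted more than 25 mm (distance of any of cup_a, cup_b, jug, sugar, tamper, spoon from where it was at the start of the episode above 0.025 m).
It also fails if it takes over 61 s, if anything falls off the work surface, if the arm or the gripper's body presses on something with over 40 N, if the wrist force passes 120 N, or if a joint passes its speed limit or range.

## Working session

There is one attempt and no reset: what is moved stays moved. The work goes in short steps, each a Python script; the robot and the scene stay as the last script left them, time stands still between calls to the robot, and variables do not carry over. Pictures are saved under pics/ and viewed, about 8 in all and at most 12, crops included, and the job is handed in when it is done.

```bash
mkdir -p pics; ls; python3 - <<'E'
from plant import robot
import cv2,numpy as np
s=robot.sense();print({k:np.round(v,3) if not isinstance(v,str) else v for k,v in s.items()},robot.nose_length)
for n in("scene","top"):
    f=robot.grab_frame(n);cv2.imwrite(f"pics/{n}0.png",f["image"][:,:,::-1]);np.savez(f"{n}0.npz",**f)
    print(n,f["fx"],f["fy"],f["cx"],f["cy"],np.round(f["R"],3).tolist(),np.round(f["t"],3),(-f["R"].T@f["t"]).round(3), (f["range_z"]>0).mean())
E
```

```text
pics
{'t': np.float64(0.0), 'joint_pos': array([-1.301,  0.469, -0.049,  1.534,  0.024,  1.141, -0.082]), 'joint_velocities': array([ 0.001,  0.   , -0.001,  0.   , -0.001,  0.   , -0.001]), 'effort': array([-1.0000e-03, -5.1030e+01, -4.7000e-02, -2.3771e+01,  1.1000e-02,
        8.0000e-03,  0.0000e+00]), 'tcp_pos': array([0.199, 0.645, 0.241]), 'tcp_rot': array([3.142e+00, 2.000e-03, 1.272e+00]), 'wrist_force': array([0.463, 0.226, 0.058]), 'torque': array([ 0.015, -0.016, -0.016]), 'opening': np.float64(1.001)} 0.011
scene 500.9930956903741 500.9930956903741 326.8386471943015 206.02204351195212 [[0.733, 0.68, -0.013], [0.409, -0.456, -0.791], [-0.543, 0.574, -0.612]] [-0.413 -0.131  1.695] [ 1.277 -0.752  0.929] 0.99519140625
top 425.38322953956646 425.38322953956646 317.45403573233625 204.3607341134308 [[-0.023, -1.0, 0.021], [-0.99, 0.019, -0.142], [0.141, -0.024, -0.99]] [0.003 0.586 1.096] [0.425 0.018 1.168] 0.99616015625
```

View pics/scene0.png

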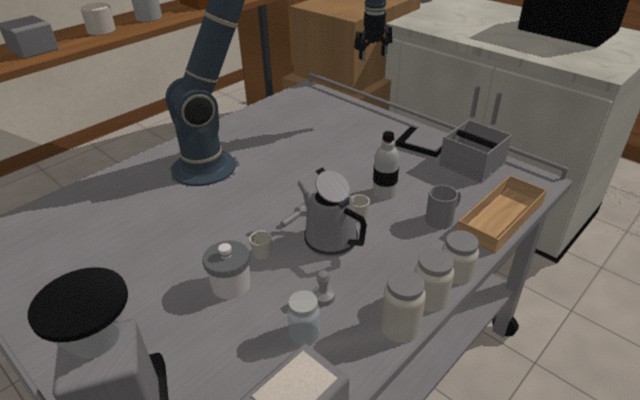

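View pics/top0.png

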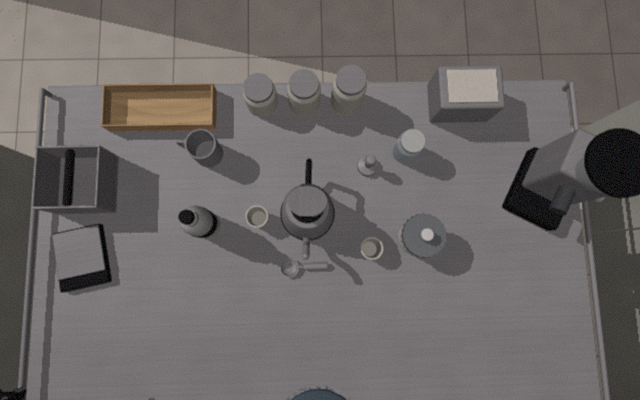

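The scene view shows the gourd's black stopper at about (388,138), the kettle with its raised lid at (332,187) and the tub's white knob at (225,250). In the top view the stopper is at (187,216), the kettle at (306,210) with its handle pointing to +x and its spout towards the robot, and the vent knob at (427,235).

```bash
cat > h.py <<'E'
import numpy as np,cv2
def cloud(f):
    z=f["range_z"].astype(float);v,u=np.mgrid[:400,:640]
    c=np.stack([(u-f["cx"])/f["fx"]*z,(v-f["cy"])/f["fy"]*z,z],-1)
    return np.where(z[...,None]>0,(c-f["t"])@f["R"],np.nan)
def circ(p):
    A=np.c_[2*p[:,:2],np.ones(len(p))];s=np.linalg.lstsq(A,(p[:,:2]**2).sum(1),rcond=None)[0]
    return s[:2],np.sqrt(s[2]+s[:2]@s[:2])
def disc(P,img,center,zlo,zhi,rad):
    d=np.hypot(P[...,0]-center[0],P[...,1]-center[1])
    return (d<rad)&(P[...,2]>zlo)&(P[...,2]<zhi)
def enc(m,P):
    p=P[m];c,r=cv2.minEnclosingCircle(p[:,:2].astype(np.float32)*1000)
    return np.round(np.array(c)/1000,4),round(r,1),p.mean(0).round(4),np.median(p[:,2]).round(4),len(p)
E
python3 - <<'E'
from h import *
P={n:cloud(np.load(n+"0.npz")) for n in("scene","top")}
T=P["top"]
print("px",T[216,187],T[235,427],T[210,306],T[300,200])
for n in P:
    X=P[n]
    print(n,"table z",np.nanmedian(X[...,2][(abs(X[...,0]-.45)<.03)&(abs(X[...,1])<.1)]))
    for nm,px,zl,zh,r in(("stopper",(216,187),.195,.23,.03),("gourdbody",(216,187),.03,.14,.06),("vent",(235,427),.115,.14,.03),("cap",(235,427),.095,.107,.07),("tubbody",(235,427),.02,.08,.07)):
        c=T[px]; m=disc(X,0,c,zl,zh,r)
        print(nm,enc(m,X), "circfit",circ(X[m]))
    m=disc(X,0,T[210,306],.152,.25,.09)
    print("lid",enc(m,X)); p=X[m]; q=p-p.mean(0);w,_,V=np.linalg.svd(q,full_matrices=False);print(V[2],w, p[:,2].max(),p[p[:,2].argmax()])
    m=disc(X,0,T[210,306],.02,.145,.15);print("kettle",enc(m,X))
    p=X[m];r=np.hypot(*(p[:,:2]-T[210,306,:2]).T); far=p[r>.095];print(far[far[:,0]>T[210,306,0]].mean(0),far[far[:,0]<T[210,306,0]].mean(0),len(far))
E
```

```text
px [0.54110417 0.28738156 0.21412467] [ 0.49249716 -0.27485147  0.13000104] [0.55075979 0.02050101 0.20317013] [ 0.34007986  0.30976566 -0.00395868]
scene table z 0.00026845549745151
stopper (array([0.5386, 0.2874]), 20.1, array([0.5433, 0.2817, 0.2059]), np.float64(0.2073), 106) circfit (array([0.54054181, 0.28520553]), np.float64(0.013514390501137955))
gourdbody (array([0.541 , 0.2824]), 39.1, array([0.5557, 0.2641, 0.0883]), np.float64(0.09), 782) circfit (array([0.54068464, 0.28512744]), np.float64(0.03473551159559149))
vent (array([ 0.4945, -0.2825]), 16.8, array([ 0.498 , -0.2844,  0.1252]), np.float64(0.1267), 144) circfit (array([ 0.49563518, -0.28319121]), np.float64(0.011867048355427283))
cap (array([ 0.4932, -0.2821]), 58.5, array([ 0.5001, -0.2862,  0.101 ]), np.float64(0.1011), 1056) circfit (array([ 0.49437044, -0.28232326]), np.float64(0.04192701647031055))
tubbody (array([ 0.5019, -0.2903]), 52.0, array([ 0.5276, -0.3029,  0.0491]), np.float64(0.0495), 632) circfit (array([ 0.49370219, -0.28216078]), np.float64(0.04920832025254527))
lid (array([0.5692, 0.0107]), 51.4,
[... 1380 characters left out ...]
np.float64(0.0413), 72) circfit (array([ 0.49448997, -0.27455552]), np.float64(0.04829990548570923))
lid (array([0.5681, 0.0188]), 53.5, array([0.5692, 0.0178, 0.1883]), np.float64(0.1902), 1158)
[-0.42692447  0.02670662 -0.90389283] [[-0.06441858 -0.02025499  0.01029328]
 [-0.06283526 -0.01705181  0.00592919]
 [-0.06352873 -0.01400859  0.00710146]
 ...
 [ 0.03400526  0.0096797   0.1068715 ]
 [ 0.0370034  -0.00850407  0.11077242]
 [ 0.03683473  0.00069532  0.10950289]] 0.2224917377765522 [0.52555739 0.01194367 0.22249174]
kettle (array([0.5476, 0.0294]), 141.7, array([0.5369, 0.0314, 0.0955]), np.float64(0.1138), 1295)
[0.61384926 0.08982837 0.08763727] [0.47258171 0.06040263 0.06944158] 291
```

The two cameras disagree by 6 to 8 mm in y. I'll settle that by holding the shut fingertips at a known pose over the gourd and looking at them with both cameras.

```bash
python3 - <<'E'
from plant import robot
from h import *
robot.grip(0.0);print("nose",robot.nose_length)
robot.move_straight([.199,.645,.40],vel=.25)
robot.goto([.541,.288,.36],[np.pi,0,0]) 
robot.move_straight([.541,.288,.285],vel=.2)
s=robot.sense();print(s["t"],s["tcp_pos"].round(4),s["tcp_rot"].round(3),s["wrist_force"].round(2),s["joint_pos"].round(2),s["opening"],robot.nose_length)
for n in("scene","top"):
    f=robot.grab_frame(n);np.savez(n+"1.npz",**f);cv2.imwrite(f"pics/{n}1.png",f["image"][:,:,::-1])
    X=cloud(f);m=disc(X,0,(.541,.288),.265,.33,.06)
    print(n,enc(m,X),X[m].min(0).round(4),X[m].max(0).round(4))
im=[cv2.imread("pics/scene1.png")[60:210,300:460],cv2.imread("pics/top1.png")[150:300,100:260]]
cv2.imwrite("pics/c1.png",np.hstack([cv2.resize(i,None,fx=2.5,fy=2.5) for i in im]))
E
```

```text
nose 0.011
3.975 [0.5412 0.2889 0.2856] [-3.141e+00 -1.000e-03  1.000e-03] [1.19 0.01 0.53] [-0.84  0.34  0.37  1.65 -0.13  1.17 -0.43] 0.001601450909112669 0.011
scene (array([0.5378, 0.286 ]), 39.5, array([0.5422, 0.2773, 0.3085]), np.float64(0.3115), 244) [0.4996 0.2691 0.2739] [0.576  0.2963 0.33  ]
top (array([0.5438, 0.278 ]), 31.8, array([0.5392, 0.2796, 0.3082]), np.float64(0.309), 105) [0.512  0.2758 0.28  ] [0.5756 0.2906 0.3297]
```

View pics/c1.png

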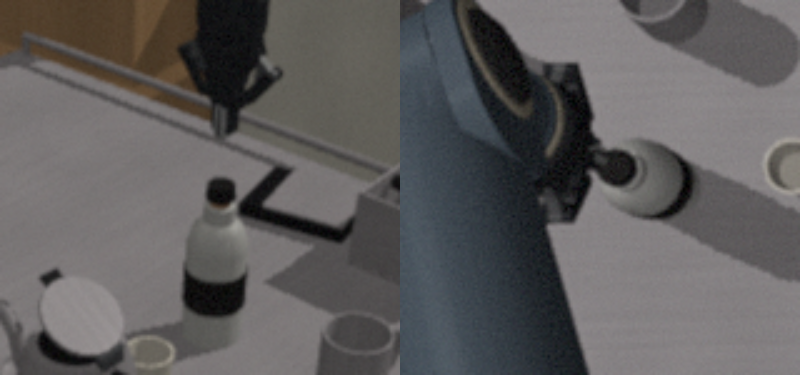

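```bash
python3 - <<'E'
from h import *
for n in("scene","top"):
    X=cloud(np.load(n+"1.npz"))
    m=disc(X,0,(.541,.288),.268,.305,.03);p=X[m]
    print(n,len(p));print(np.percentile(p,[5,25,50,75,95],axis=0).round(4))
    # side facing -y: histogram by z
    for zl in(.27,.28,.29): 
        q=p[(p[:,2]>=zl)&(p[:,2]<zl+.01)]; print(zl,len(q),q.mean(0).round(4) if len(q) else"", np.sort(q[:,1])[:8].round(4) if len(q) else "")
# fine: ray projection of fingertip centre point vs image
for n in("scene","top"):
    f=np.load(n+"1.npz")
    for Xw in ([.5412,.2889,.2746],[.5412,.2779,.2746],[.5412,.288,.213]):
        c=f["R"]@np.array(Xw)+f["t"];print(n,Xw,f["fx"]*c[0]/c[2]+f["cx"],f["fy"]*c[1]/c[2]+f["cy"])
E
python3 - <<'E'
import cv2,numpy as np
a=cv2.imread("pics/scene1.png")[95:155,365:415];b=cv2.imread("pics/top1.png")[190:240,160:220]
cv2.imwrite("pics/c2.png",np.hstack([cv2.resize(a,(400,480),interpolation=0),cv2.resize(b,(400,480),interpolation=0)]))
E
```

```text
scene 102
[[0.5263 0.2719 0.2765]
 [0.5377 0.2744 0.2844]
 [0.5458 0.2768 0.2916]
 [0.55   0.2804 0.2981]
 [0.5538 0.29   0.3042]]
0.27 14 [0.5427 0.2769 0.2775] [0.2728 0.273  0.2737 0.2738 0.2742 0.2746 0.2749 0.2749]
0.28 31 [0.5436 0.2781 0.2856] [0.2708 0.2714 0.2719 0.2719 0.2727 0.2734 0.2736 0.274 ]
0.29 38 [0.5418 0.2786 0.2945] [0.2705 0.2713 0.2727 0.2737 0.2737 0.2744 0.2746 0.2752]
top 47
[[0.5284 0.2783 0.2811]
 [0.5353 0.2786 0.2873]
 [0.5393 0.2792 0.2905]
 [0.5455 0.2828 0.2971]
 [0.5527 0.2867 0.3029]]
0.27 1 [0.5354 0.2792 0.28  ] [0.2792]
0.28 20 [0.5393 0.2814 0.2855] [0.2784 0.2785 0.2785 0.2786 0.2786 0.2787 0.2787 0.2789]
0.29 20 [0.5402 0.281  0.2951] [0.2781 0.2781 0.2783 0.2783 0.2785 0.2788 0.2789 0.2791]
scene [0.5412, 0.2889, 0.2746] 390.18676333995586 113.39887170799015
scene [0.5412, 0.2779, 0.2746] 387.7823450011401 114.78355292347045
scene [0.5412, 0.288, 0.213] 388.6109503820323 132.93878326356042
top [0.5412, 0.2889, 0.2746] 178.15129508480214 212.66381464994208
top [0.5412, 0.2779, 0.2746] 183.42374213494588 212.55930277382544
top [0.5412, 0.288, 0.213] 186.86484332578019 216.02068103453223
```

View pics/c2.png

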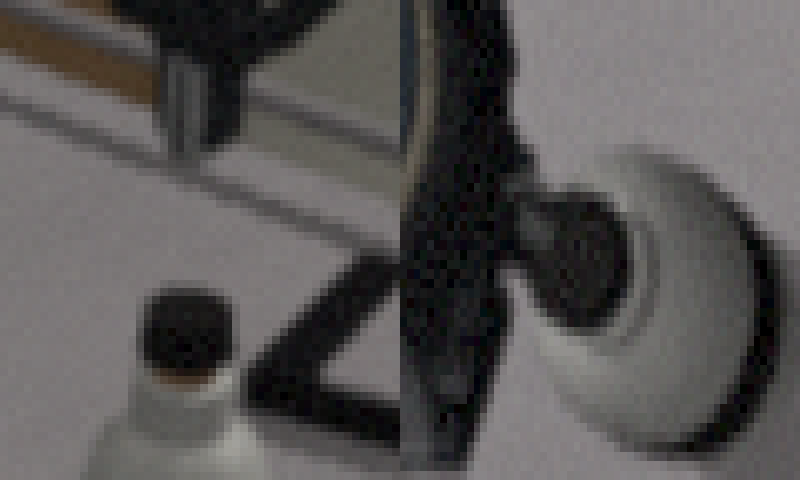

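At the known pose the fingertips project correctly in both views (scene (390,113)), but the scene camera's depth reads y about 3.5 mm low. The top camera is right to within 0.5 mm. The stopper is therefore near (0.5395, 0.2895), so I'll tap it now.

```bash
cat > tap.py <<'E'
import numpy as np,cv2
from plant import robot
from h import *
def tap(x,y,hi,lo,N,vel=.02):
    n=robot.nose_length
    robot.move_straight([x,y,hi+n],vel=.1);robot.sleep(.2)
    s=robot.sense();print("pre",s["t"],s["tcp_pos"].round(4),s["wrist_force"].round(2))
    hit=robot.move_straight([x,y,lo+n],vel=vel,contact_N=N)
    s=robot.sense();print("hit",hit,"tip",(s["tcp_pos"]-[0,0,n]).round(4),s["wrist_force"].round(2))
    robot.sleep(.15);s=robot.sense();print("hold tip",(s["tcp_pos"]-[0,0,n]).round(4),s["wrist_force"].round(2))
    return hit
E
python3 - <<'E'
from tap import *
tap(.5397,.2893,.222,.194,6)
robot.move_straight([.5397,.2893,.40],vel=.2)
robot.goto([.44,.15,.42],[np.pi,0,0])
f=robot.grab_frame("top");np.savez("top2.npz",**f);X=cloud(f)
m=disc(X,0,(.54,.289),.19,.23,.03);print("stopper",enc(m,X),np.percentile(X[m][:,2],[50,75,90]));m=disc(X,0,(.54,.289),.03,.14,.06);print(enc(m,X),circ(X[m]))
X0=cloud(np.load("top0.npz"));m=disc(X0,0,(.54,.289),.19,.23,.03);print("before",np.percentile(X0[m][:,2],[50,75,90]))
f=robot.grab_frame("scene");np.savez("scene2.npz",**f);X=cloud(f);m=disc(X,0,(.541,.286),.19,.23,.03);print("sc",np.percentile(X[m][:,2],[50,75,90]))
E
```

```text
pre 4.9417 [0.5402 0.2895 0.2339] [ 0.14 -0.15 -0.56]
hit True tip [0.5398 0.2894 0.1985] [-0.95 -0.66  6.22]
hold tip [0.5398 0.2893 0.1988] [-1.7  -0.19  5.93]
stopper (array([0.5531, 0.3023]), 2.8, array([0.5526, 0.302 , 0.2031]), np.float64(0.2034), 3) [0.20343218 0.20418365 0.20463453]
(array([0.5663, 0.2648]), 4.8, array([0.5664, 0.2648, 0.0696]), np.float64(0.0729), 10) (array([0.56605015, 0.26539514]), np.float64(0.0031663838566348226))
before [0.21251779 0.21387055 0.21489971]
sc [0.20031059 0.2018199  0.20330519]
```

The 6 N contact came with the tip at 0.1985 m, which is the pad compressed 5 mm below 0.204, so the stopper is fully down. Next I'll work out the kettle's axis, heading and lid plane.

```bash
python3 - <<'E'
from h import *
T=cloud(np.load("top0.npz"));S=cloud(np.load("scene0.npz"))
for nm,X in(("top",T),("scene",S)):
    m=disc(X,0,(.555,.016),.165,.235,.09);p=X[m];rng=np.random.default_rng(0);best=None
    for _ in range(500):
        a,b,c=p[rng.choice(len(p),3,False)];n=np.cross(b-a,c-a);n/=np.linalg.norm(n)+1e-12
        k=abs((p-a)@n)<.0025
        if best is None or k.sum()>best.sum():best=k
    q=p[best];c=q.mean(0);n=np.linalg.svd(q-c,full_matrices=False)[2][2];n*=np.sign(n[2])
    yaw=np.arctan2(n[1],n[0]);th=np.arccos(n[2])
    ex=np.array([np.cos(yaw),np.sin(yaw),0]);u=-ex*np.cos(th)+np.array([0,0,np.sin(th)]);v=np.cross(n,u)
    a=(q-c)@u;b=(q-c)@v
    print(nm,len(q),"n",n.round(3),"th",th.round(3),"yaw",yaw.round(3),"c",c.round(4),"u",a.min().round(4),a.max().round(4),"v",b.min().round(4),b.max().round(4))
    h=.165;# where the plane crosses z .164 along the axis line
    L=(c[2]-.165)/u[2];print(" hinge top est",(c-u*L).round(4), "axis",(c-u*L-ex*.048).round(4))
    k=disc(X,0,(.555,.016),.05,.146,.2);P=X[k]
    for lo,hi,zl in((.085,.14,.09),):
        r=np.hypot(P[:,0]-.552,P[:,1]-.016);ang=np.arctan2(P[:,1]-.016,P[:,0]-.552)
        for side,sel in(("handle",abs(ang)<.4),("spout",abs(ang)>2.74)):
            z=P[sel&(r>.08)&(r<.14)&(P[:,2]>.08)];print(side,len(z),z.mean(0).round(4) if len(z) else "",z.min(0).round(3),z.max(0).round(3))
E
```

```text
top 937 n [ 0.518 -0.033  0.855] th 0.545 yaw -0.063 c [0.572  0.0178 0.1921] u -0.0524 0.0551 v -0.0446 0.0443
 hinge top est [0.6166 0.015  0.165 ] axis [0.5687 0.018  0.165 ]
handle 114 [0.6565 0.0132 0.1422] [0.632 0.006 0.132] [0.688 0.022 0.146]
spout 93 [0.4568 0.024  0.135 ] [0.441 0.015 0.119] [0.473 0.032 0.146]
scene 663 n [ 0.517 -0.032  0.855] th 0.545 yaw -0.061 c [0.5726 0.0099 0.189 ] u -0.049 0.0564 v -0.0485 0.045
 hinge top est [0.6122 0.0075 0.165 ] axis [0.5643 0.0104 0.165 ]
handle 231 [0.6694 0.0028 0.1233] [ 0.627 -0.015  0.08 ] [0.691 0.016 0.146]
spout 101 [0.4597 0.0142 0.1259] [0.439 0.006 0.086] [0.472 0.026 0.145]
```

Both views agree on the lid angle (0.545 rad) and the heading (−0.06 rad), and the axis is about (0.566, 0.017). `lid_top` when shut is then (0.552, 0.018, 0.165).

```bash
python3 - <<'E'
from tap import *
robot.goto([.552,.018,.34],[np.pi,0,0])
tap(.552,.018,.225,.155,5,vel=.025)
robot.move_straight([.552,.018,.34],vel=.15)
robot.goto([.47,-.14,.42],[np.pi,0,0])
s=robot.sense();print(s["t"])
for n in("top","scene"):
    f=robot.grab_frame(n);np.savez(n+"3.npz",**f);cv2.imwrite(f"pics/{n}3.png",f["image"][:,:,::-1]);X=cloud(f)
    m=disc(X,0,(.566,.015),.15,.2,.05);p=X[m];print(n,len(p),np.percentile(p[:,2],[10,50,90]).round(4) if len(p) else "")
    if len(p)>30: print(np.linalg.svd(p-p.mean(0),full_matrices=False)[2][2].round(3))
E
```

```text
pre 10.3 [0.5523 0.018  0.2365] [-0.31  0.05 -0.87]
hit True tip [0.5519 0.018  0.1603] [-0.39  0.34  5.39]
hold tip [0.5519 0.018  0.1604] [-0.09 -0.73  4.31]
14.8083
top 1269 [0.1618 0.1648 0.1674]
[ 0.025  0.035 -0.999]
scene 669 [0.1604 0.1632 0.1654]
[ 0.018 -0.03   0.999]
```

View pics/scene3.png

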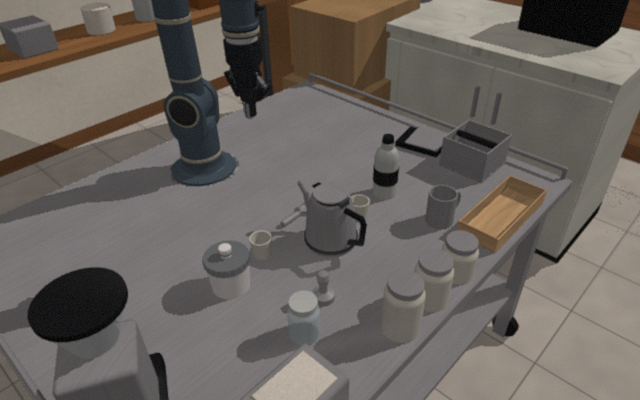

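The lid is shut: the view shows it flat on the kettle at (332,195), the fitted tilt is under 0.05 rad and its height is about 0.165 m. The gourd and cups haven't moved. Now the vent.

```bash
python3 - <<'E'
from tap import *
robot.goto([.4945,-.2765,.28],[np.pi,0,0])
robot.move_straight([.4945,-.2765,.19],vel=.15);robot.sleep(.2)
s=robot.sense();print(s["t"],s["tcp_pos"].round(4))
P=[]
for n in("top","scene"):
    f=robot.grab_frame(n);im=f["image"][:,:,::-1];c=f["R"]@np.array([.4945,-.2765,.15])+f["t"]
    u,v=int(f["fx"]*c[0]/c[2]+f["cx"]),int(f["fy"]*c[1]/c[2]+f["cy"])
    X=cloud(f);m=disc(X,0,(.4945,-.278),.17,.205,.03);print(n,enc(m,X) if m.any() else 0,np.percentile(X[m],[5,50,95],axis=0).round(4) if m.any() else "")
    m=disc(X,0,(.4945,-.278),.121,.14,.03);print(" knob",enc(m,X) if m.any() else 0)
    P.append(cv2.resize(im[v-25:v+35,u-30:u+30],(400,400),interpolation=0))
cv2.imwrite("pics/c4.png",np.hstack(P))
E
```

```text
16.6667 [ 0.4951 -0.2768  0.191 ]
top (array([ 0.496 , -0.2692]), 12.7, array([ 0.495 , -0.267 ,  0.1936]), np.float64(0.1952), 25) [[ 0.4838 -0.2697  0.1834]
 [ 0.4947 -0.2665  0.1952]
 [ 0.507  -0.2644  0.2017]]
 knob (array([ 0.4944, -0.2754]), 15.6, array([ 0.4938, -0.2725,  0.1288]), np.float64(0.1292), 106)
scene (array([ 0.4957, -0.2825]), 14.1, array([ 0.5007, -0.2862,  0.1939]), np.float64(0.1941), 80) [[ 0.4884 -0.2922  0.182 ]
 [ 0.5016 -0.2877  0.1941]
 [ 0.5084 -0.2755  0.2036]]
 knob (array([ 0.4932, -0.2819]), 17.0, array([ 0.4961, -0.2833,  0.1274]), np.float64(0.1278), 108)
```

View pics/c4.png

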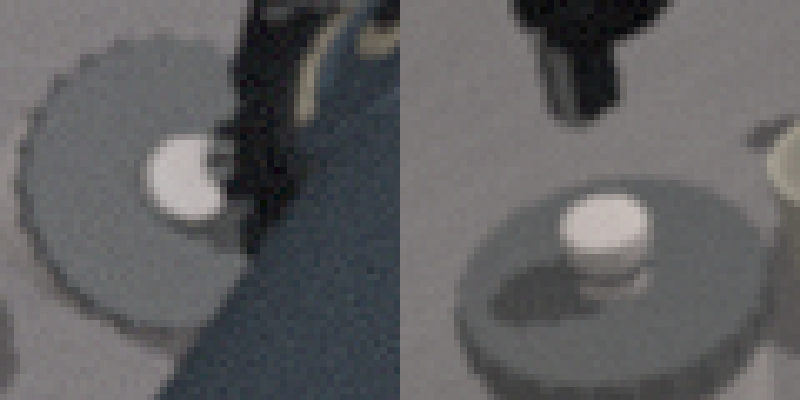

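The fingertip is over the white knob: in the scene half of the crop the knob is at (605,222) with the tip above it at (580,110). Allowing for parallax, the two line up to within about 4 mm. I'll tap at (0.4955, −0.2755).

```bash
python3 - <<'E'
from tap import *
tap(.4955,-.2755,.140,.109,6)
robot.move_straight([.4955,-.2755,.30],vel=.2)
robot.goto([.38,-.22,.42],[np.pi,0,0]);robot.sleep(.3)
print(robot.sense()["t"])
for n in("top","scene"):
    f=robot.grab_frame(n);X=cloud(f);X0=cloud(np.load(n+"0.npz"));cv2.imwrite(f"pics/{n}5.png",f["image"][:,:,::-1])
    for nm,c,a,b,r in(("vent",(.4955,-.278),.113,.14,.03),("stopper",(.54,.288),.195,.23,.03),("cap",(.494,-.279),.095,.107,.07),("gourd",(.54,.288),.03,.14,.06),("lid",(.566,.014),.155,.23,.045)):
        m=disc(X,0,c,a,b,r);m0=disc(X0,0,c,a,b,r)
        print(n,nm,m.sum(),m.any() and (circ(X[m])[0].round(4),np.percentile(X[m][:,2],[50,90]).round(4)),"was",circ(X0[m0])[0].round(4),np.percentile(X0[m0][:,2],[50,90]).round(4))
E
```

```text
pre 17.5083 [ 0.4959 -0.2758  0.1516] [-0.18  0.13  0.56]
hit True tip [ 0.4955 -0.2755  0.1135] [-1.44  1.24  6.38]
hold tip [ 0.4955 -0.2755  0.1138] [-1.35  0.36  6.84]
20.9333
top vent 120 (array([ 0.4945, -0.2749]), array([0.1191, 0.1216])) was [ 0.4944 -0.2745] [0.1289 0.1312]
top stopper 171 (array([0.5405, 0.2917]), array([0.2043, 0.2067])) was [0.5402 0.2908] [0.2125 0.2149]
top cap 1380 (array([ 0.4945, -0.2755]), array([0.1022, 0.1048])) was [ 0.4946 -0.2758] [0.1022 0.1047]
top gourd 348 (array([0.5407, 0.292 ]), array([0.1014, 0.1358])) was [0.5405 0.2917] [0.1023 0.1374]
top lid 1072 (array([0.5661, 0.0155]), array([0.1652, 0.1673])) was [0.5689 0.0157] [0.194  0.2103]
scene vent 99 (array([ 0.4943, -0.2826]), array([0.1175, 0.12  ])) was [ 0.4958 -0.2832] [0.1265 0.1299]
scene stopper 71 (array([0.5407, 0.2854]), array([0.2016, 0.2041])) was [0.5405 0.2852] [0.2073 0.2121]
scene cap 1083 (array([ 0.4945, -0.2826]), array([0.1012, 0.1033])) was [ 0.4944 -0.2823] [0.1011 0.1032]
scene gourd 782 (array([0.5407, 0.2851]), array([0.0904, 0.1318])) was [0.5407 0.2851] [0.09   0.1317]
scene lid 564 (array([0.5666, 0.0126]), array([0.1635, 0.1655])) was [0.5697 0.0123] [0.1895 0.2072]
```

View pics/scene5.png

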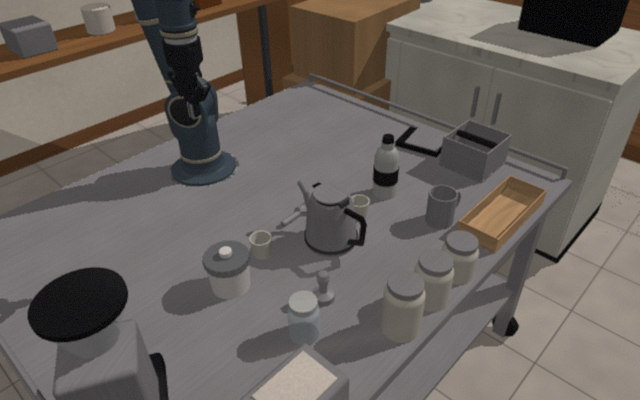

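The final picture shows the stopper at (388,140) down, the lid at (332,193) shut, the vent knob at (225,252) in and the arm clear. Heights are 0.204, 0.165 and 0.119 m, as they should be, and nothing has moved. I'm handing in.

```bash
python3 -c "
from plant import robot
robot.close_job()"
```

```text
the job is handed in; nothing more can be done
```

All three taps were done in order with the shut fingertips, and the job was handed in at about 21 s of the 61 s allowed. No verdict was reported.

| Part | Contact force reading | Fingertip height at contact | Resting height afterwards (top camera) | Height it should rest at |
|---|---|---|---|---|
| Stopper | 6.2 N | 0.1985 m | 0.204 m | 0.204 m |
| Kettle lid | 5.4 N | 0.160 m | 0.165 m, tilt under 0.05 rad | 0.165 m |
| Vent button | 6.4 N (6.8 N while held) | 0.1135 m | 0.119 m | 0.119 m |

- **Movement:** the gourd and the tub cap measured within about 1 mm of where they started. I did not re-measure the kettle's body. It, the cups, jug, sugar jar, tamper and spoon looked unmoved in the last picture. The arm was clear of everything.
- **Disagreement between cameras:** sideways (y) positions differed by 6 to 8 mm between the two views. Checked against the fingertips at a known pose, the top camera was within about 1 mm, so I relied on it. The scene camera was off by about 3.5 mm over the gourd but matched over the tub. It also reads heights about 2 mm low.

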